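Bring out the button dish

ROBOT

A 7-joint arm with a two-finger parallel gripper is mounted at the origin on the work surface. World frame = base frame: x ahead of the robot, y to its left, z up, the work surface at z = 0. Lengths are in m, angles in degrees, forces in N, time in s.
With the tool pointing down it reaches from about 0.35 to 0.9 m from the base axis. Payload 8.1 kg.
Tool frame: the origin (TCP) lies midway between the tips of the shut fingers; the grasp point (between the pads) lies 19 mm behind it; z points along the fingers, y is the line along which they close (so a half turn about z gives the same grasp; the last joint's range is limited). The gripper opens to 85 mm and grips with 20 to 120 N. Pads are 22 mm wide; open, the fingers measure 114 mm over their backs; the gripper's body (76 mm by 85 mm) begins 54 mm behind the grasp point. The pads swing forward as they close: fully open they stand 13 mm farther back than shut.
Start: joints at [64.366, 24.895, 1.432, 90.138, -0.665, 64.973, -4.303], TCP at [0.211, -0.588, 0.231] pointing down, gripper open.
Joint ranges: [-149.89, 149.89], [-25.12, 119.58], [-72.63, 75.52], [4.76, 147.25], [-75.54, 255.54], [6.69, 114.76], [-157.13, 157.13]. Speed limits (degrees/s): [127.2, 127.2, 172.46, 172.46, 180, 180, 180].

INTERFACE

Orientations are given as a 3x3 rotation matrix whose columns are the frame's x, y, z axes.
In Python, from plant import bot, inverse_kinematics, grab_frame, camera_params, workorder, find_in, landmark_of gives the robot as it stands. Calls block until the motion is done:
- bot.goto(position, orientation): joint-space move of the TCP to a pose.
- bot.servo_line(position, orientation=None, rate=0.15): straight line of the TCP; orientation=None keeps the orientation; rate is the mean speed in m/s.
- bot.move_joints(angles): joint-space move.
- bot.gripper_to(opening, newtons=None): finger opening in m; newtons is the grip in N (None keeps the last); returns when the fingers have stopped.
- bot.dwell(seconds).
- inverse_kinematics(position, orientation): joint angles nearest the present ones, or None.
- bot.get_state(): the state.
- grab_frame(name): name is "scene" or "side" or "wrist"; returns the picture (400x640x3 uint8, red, green, blue); there is no depth.
- camera_params(name): a dict with "camera_matrix" (3x3 intrinsics, pixels), "dist_coeffs" ([k1, k2, p1, p2, k3] as OpenCV has them; the pictures are not rectified), "rvec" (rotation vector, rad) and "tvec" (3), from world to camera coordinates, as OpenCV has them. Camera axes: x right, y down, z forward; pixel columns grow to the right and rows downward; lengths in m; the calibration is good to about 2 mm. A picture is of the moment at which its call begins: read the wrist's pose just before it. camera_params takes no time and is no camera call; for the wrist camera it gives the pose at the moment of the call.
A pose or a line that the arm cannot do raises bot.Unreachable and nothing moves.
- workorder.job_done(): hands the job in; it is judged then, once.
Trained networks look in the newest picture that a camera, given by its name, has taken for a name from the list of things; names that differ only in an ending like _2 or _b are one class to them, and where a whole thing is asked for, a point or a joint stands for the part that bears it (a point fixed in the world has none). Each returns a list of dicts, best first, with "p" (0 to 1); they miss things now and then, are a little off and sometimes report something else, mostly with a low value. They report only what shows in the picture. A call takes as long as a camera call.
- find_in(camera, thing): "xy" ([column, row] in pixels, amid what is visible of it).
- landmark_of(camera, thing): "xy" ([column, row] in pixels: a listed point, or the origin of a listed thing).
The state is a dict: "time": time; "qpos": joint angles; "joint_velocities": joint speeds; "joint_torque": joint torques, N m; "tcp_pos": TCP position; "tool_rot": TCP orientation; "contact_force": force on the tool from outside, world axes, zero at the start; "torque": the same for the moment, N m; "gripper_width": finger opening in m; "grip_force": force on a finger pad.
Only numpy, scipy, OpenCV 4.12 (cv2) and the standard library are available. Lean on these libraries where they do the work, as an engineer would, in place of code of your own. Each camera call takes 0.05 s, during which the arm holds its last target. There are 200 camera calls.

TASK

At the stain-removal bench, pull the small white cabinet's drop-front right down, take the steel dish out by its handle and stand it on the bench in front of or beside the cabinet without turning it, let go of it, and push the drop-front fully shut again. Then lift the dish by its handle some ten centimetres clear of the bench, and only then, holding it level, give it a quarter turn either way so that its handle runs parallel to the cabinet's front; finish while holding it there in the air, level and still, clear of everything. The loose ball button must stay in the middle of the dish all the time, the dish must stay level, and the bottle, jar and stack of cups must not be disturbed.

Things in the scene. Friction and masses are not known exactly. Their poses are not given: they have to be found in the camera images.
- cabinet: fixed white bench cabinet, 250 deep (x), 220 wide (y), 121 mm high. Origin on the bench under the middle of its front face; x runs from the front inwards, z up. One bay, floor 45 mm above the bench, 200 mm wide inside, shut in front by the drop-front. The first 85 mm have no roof and side walls only 57 mm high; behind, a roof of 4 wires, 115 mm above the bench at their underside
- front (a joint): angle of the cabinet's bottom-hinged drop-front: 0 shut (upright), 1.57 right down (level, flush with the bay floor). A stiff hinge (0.3 N m of friction): it stays where it is left and does not spring
- front_hinge (a point): middle of the drop-front's hinge line, along the cabinet's y axis, 5 mm in front of the cabinet's front face and 40 mm above the bench
- front_bar (a point): middle of the drop-front's pull bar: steel, 12 mm thick, 110 mm long along the cabinet's y, on two end posts in the plane of the panel, 100 mm from the hinge line (140 mm above the bench when shut; 40 mm when down, on the robot's side). The panel, 10 mm thick and 196 mm wide, reaches 52 mm from the hinge line; the gap between panel and bar is 42 x 98 mm, a finger fits in
- dish: round steel dished plate, 0.14 kg, 104 mm across, rim 24 mm high, inside sloping 8 degrees to its middle. Origin at the centre of its underside, z up. Bar handle along its -x, 14 x 14 mm, 17 to 31 mm above the underside, reaching 117 mm from the centre; grip it 90 mm from the centre. Starts on the bay floor about 130 mm behind the cabinet's front, handle pointing out to the drop-front
- button_center (a point): centre of the loose wooden ball button, 30 mm in diameter, 14 g, lying in the middle of the dish, free to roll
- spotter: white plastic bottle, 60 mm diameter, 160 mm high, standing on the bench to the robot's right; leave alone. Origin at the centre of its underside
- jar: amber jar with black cap, 72 mm diameter, 90 mm high, standing on the bench to the robot's right; leave alone. Origin at the centre of its underside
- cups: stack of paper cups, 72 mm diameter, 99 mm high, standing on the bench to the robot's left; leave alone. Origin at the centre of its underside

How it is judged:
By the outcome, as a careful person would: the job done as asked, in the order asked, and still so for the second after the job is handed in, while the arm keeps its last pose, push and grip.
It also fails if it takes over 72 s, if anything falls off the work surface, if the arm or the gripper's body presses on something with over 40 N, if the wrist force passes 120 N, or if a joint passes its speed limit or range.

## Working session

There is one attempt and no reset: what is moved stays moved. The work goes in short steps, each a Python script; the robot and the scene stay as the last script left them, time stands still between calls to the robot, and variables do not carry over. Pictures are saved under pics/ and viewed, at most 10 in all, crops included, and the job is handed in when it is done.

```bash
ls; mkdir -p pics
cat > h.py <<'E'
import numpy as np, cv2
from plant import bot, inverse_kinematics, grab_frame, camera_params, workorder, find_in, landmark_of
from scipy.spatial.transform import Rotation as R
def P(c): 
    p=camera_params(c); return np.array(p["camera_matrix"]),np.array(p["dist_coeffs"]),cv2.Rodrigues(np.array(p["rvec"],float))[0],np.array(p["tvec"],float).ravel()
def ray(p,xy):
    K,d,Rm,t=p; u=cv2.undistortPoints(np.array([[xy]],float),K,d).ravel()
    v=Rm.T@np.array([u[0],u[1],1]); return -Rm.T@t, v/np.linalg.norm(v)
def tri(obs):
    A=np.zeros((3,3));b=np.zeros(3)
    for p,xy in obs:
        o,v=ray(p,xy);M=np.eye(3)-np.outer(v,v);A+=M;b+=M@o
    x=np.linalg.solve(A,b); return x,[np.linalg.norm(np.cross(x-ray(p,xy)[0],ray(p,xy)[1])) for p,xy in obs]
def onz(p,xy,z):
    o,v=ray(p,xy); return o+v*(z-o[2])/v[2]
def proj(p,X):
    return cv2.projectPoints(np.array(X,float).reshape(-1,3),cv2.Rodrigues(p[2])[0],p[3],p[0],p[1])[0].reshape(-1,2)
def save(n,im): cv2.imwrite('pics/'+n+'.png',im[:,:,::-1])
E
cat > a.py <<'E'
from h import *
for c in("scene","side"):
    save(c+'0',grab_frame(c))
D={}
for t in("cabinet","front_hinge","front_bar","dish","button_center","spotter","jar","cups"):
    obs=[]
    for c in("scene","side"):
        r=landmark_of(c,t)
        if r: print(t,c,np.round(r[0]["xy"],1),round(r[0]["p"],2),len(r)); obs.append((P(c),r[0]["xy"]))
    if len(obs)==2: x,e=tri(obs);print('   ',x.round(4),np.round(e,4))
print(bot.get_state()["tool_rot"],bot.get_state()["time"])
E
python3 a.py; python3 -c "
import cv2,numpy as np
cv2.imwrite('pics/s0.png',cv2.imread('pics/scene0.png'))"
```

```text
pics
cabinet side [321.  275.3] 0.82 1
front_hinge scene [296.7 169.3] 0.76 1
front_hinge side [317.5 264.6] 0.82 1
    [ 0.5519 -0.1102  0.0564] [0.0017 0.0017]
front_bar scene [304.1 146.2] 0.65 2
front_bar side [305. 247.] 0.58 3
    [ 0.5256 -0.1042  0.1368] [0.0022 0.0022]
dish scene [262.  196.3] 0.68 1
dish side [370.6 250. ] 0.97 1
    [ 0.6876 -0.1177  0.0476] [0.0006 0.0006]
button_center scene [263.  192.2] 0.55 1
button_center side [370.4 244.9] 0.56 2
    [ 0.6858 -0.1147  0.0668] [0.0017 0.0017]
spotter scene [240.9 126.7] 0.61 1
spotter side [421.4 352.9] 0.51 1
    [ 0.6059 -0.3722  0.0929] [0.0536 0.0536]
jar scene [209.7 158.7] 0.58 1
cups scene [439.  324.4] 0.66 1
cups side [278.3 127.6] 0.88 1
    [0.6499 0.4475 0.0065] [0.0052 0.0052]
[[ 9.41143665e-01  3.38006807e-01  3.66018748e-05]
 [ 3.38006808e-01 -9.41143664e-01 -3.79852915e-05]
 [ 2.16083355e-05  4.81212993e-05 -9.99999999e-01]] 0.9
```

View pics/scene0.png

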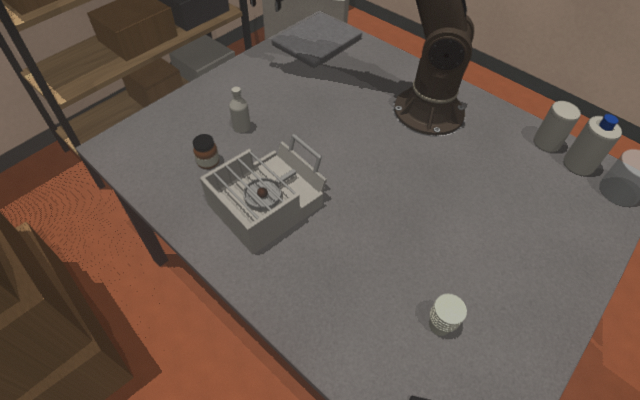

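View pics/side0.png

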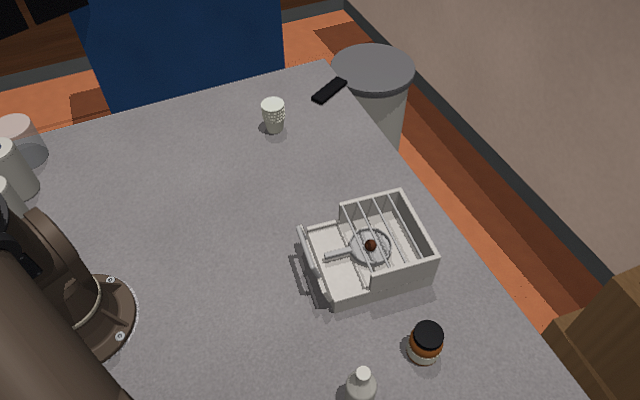

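The scene view shows the cabinet shut, with its bar near (304,146), the dish at (262,196) and the ball at its middle. The bottle is at (240,110), the jar at (205,152) and the cups at (448,315). In the side view the dish is at (370,248), with the handle pointing to the front. Next I'll take close wrist views.

```bash
cat > b.py <<'E'
from h import *
Rd=np.diag([1.,-1,-1])
s=bot.get_state(); p0=np.array(s["tcp_pos"])
bot.servo_line([p0[0],p0[1],0.40],rate=0.25)
L={}
for i,pos in enumerate([[0.48,-0.17,0.42],[0.56,-0.06,0.42]]):
    bot.goto(pos,Rd); bot.dwell(0.2)
    p=P("wrist"); im=grab_frame("wrist"); save('w%d'%i,im)
    if i==0: print('cam',(-p[2].T@p[3]).round(3),p[2][2].round(2))
    for t in("cabinet","front_hinge","front_bar","dish","button_center","jar","spotter"):
        r=landmark_of("wrist",t)
        if r: L.setdefault(t,[]).append((p,r[0]["xy"])); print(i,t,np.round(r[0]["xy"],1),round(r[0]["p"],2))
for t,o in L.items():
    if len(o)==2: x,e=tri(o); print(t,x.round(4),np.round(e,4))
import pickle; pickle.dump(L,open('L.pkl','wb')); print(bot.get_state()["time"])
a,b=[cv2.imread('pics/w%d.png'%i) for i in(0,1)]
cv2.imwrite('pics/w01.png',cv2.resize(np.vstack([a,b]),(480,600)))
E
python3 b.py
```

```text
cam [ 0.548 -0.173  0.561] [-0.27  0.   -0.96]
0 cabinet [286.9 111.8] 0.81
0 front_hinge [282.4 113.2] 0.98
0 front_bar [269.7 130. ] 0.82
0 dish [284.9  24.2] 0.57
0 button_center [284.4  20.3] 0.93
0 jar [443.1  31.6] 0.57
0 spotter [450.4 135.1] 0.93
1 cabinet [345.1 157.9] 0.56
1 front_hinge [341.8 158. ] 0.79
1 front_bar [347.1 185.5] 0.8
1 dish [353.6  78.5] 0.71
1 button_center [357.   78.8] 0.6
1 jar [498.9  81.2] 0.62
1 spotter [502.4 177.1] 0.68
cabinet [ 0.5538 -0.1118  0.0078] [0.002 0.002]
front_hinge [ 0.5525 -0.1046  0.0086] [0.0005 0.0005]
front_bar [ 0.5295 -0.103   0.1406] [0.0003 0.0003]
dish [ 0.6863 -0.1184  0.042 ] [0.0007 0.0007]
button_center [ 0.6829 -0.1208  0.0723] [0.0002 0.0002]
jar [ 0.6864 -0.3844 -0.0075] [0.0001 0.0001]
spotter [ 5.13e-01 -4.15e-01  2.00e-04] [0.0001 0.0001]
5.3333
```

View pics/w0.png

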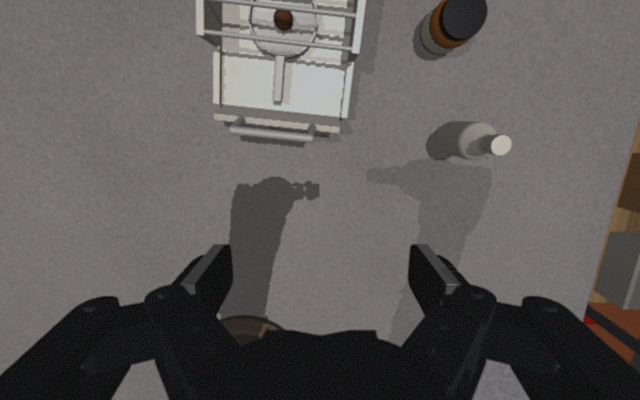

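View pics/w1.png

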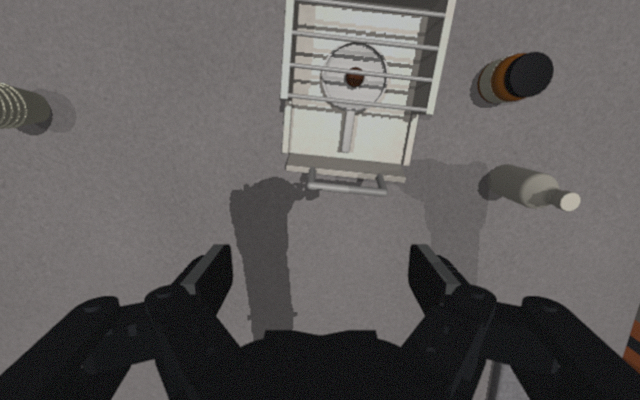

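Run:
```python
import cv2,numpy as np
a=cv2.imread('pics/w0.png')[0:150,190:370]; b=cv2.imread('pics/w1.png')[60:210,270:450]
c=np.hstack([cv2.resize(x,None,fx=4,fy=4,interpolation=cv2.INTER_CUBIC)[:, :] for x in(a,b)])
c=[cv2.resize(x,(399,332),interpolation=cv2.INTER_CUBIC) for x in (a,b)]
# only front part, x4.4
f=lambda im,x,y:cv2.resize(im[y:y+65,x:x+160],(800,325)[:2],interpolation=cv2.INTER_CUBIC)
v=np.vstack([f(cv2.imread('pics/w0.png'),200,85)[:300],f(cv2.imread('pics/w1.png'),270,140)[:300]])
cv2.imwrite('pics/z.png',v)
```

```text
(no output)
```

View pics/z.png

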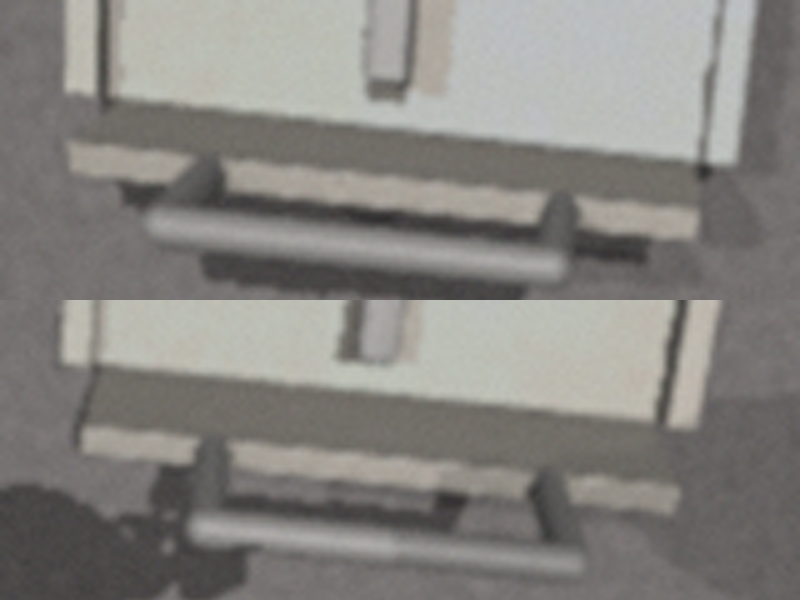

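The crop shows the bar ends at (230,130) and (313,138) in w0 and at (308,185) and (387,192) in w1. The wall and panel corners and the handle tip are also clear.

Run:
```python
from h import *
import pickle
L=pickle.load(open('L.pkl','rb')); p0,p1=[o[0] for o in L["front_bar"]]
F={'barL':((230.5,129.8),(309,185.4)),'barR':((312.8,138),(386,192.4)),'panL':((213.6,114.4),(286.6,166)),'panR':((340,127.6),(406,177.4)),
'walL':((213.2,104),(282.4,153)),'walR':((348,117.6),(409.6,165.6)),'tip':((277.8,101),(345.6,152))}
X={}
for k,(a,b) in F.items():
    X[k],e=tri([(p0,a),(p1,b)]); print(k,X[k].round(4),np.round(e,4))
for n in('bar','pan','wal'):
    d=X[n+'L']-X[n+'R']; print(n,(X[n+'L']+X[n+'R'])/2,np.linalg.norm(d),'yaw',np.degrees(np.arctan2(-d[0],d[1])))
print(X['tip']-L and 0 if 0 else np.degrees(np.arctan2(*(tri(L['dish'])[0]-X['tip'])[[1,0]])))
```

```text
barL [ 0.5292 -0.0472  0.1368] [0.0001 0.0001]
barR [ 0.5177 -0.1624  0.134 ] [0.0002 0.0002]
panL [ 0.5503 -0.0094  0.0897] [0.0001 0.0001]
panR [ 0.5306 -0.2041  0.0873] [0.0002 0.0002]
walL [0.567  0.001  0.0562] [0.0004 0.0004]
walR [ 0.5451 -0.219   0.0539] [0.0004 0.0004]
tip [ 0.5707 -0.106   0.0709] [0.0002 0.0002]
bar [ 0.52345455 -0.10476517  0.13539989] 0.1158232185342199 yaw -5.7315785464073405
pan [ 0.5404795  -0.10677854  0.08850273] 0.1957261924952745 yaw -5.782897845364642
wal [ 0.55602878 -0.10897199  0.05507175] 0.2211173794783261 yaw -5.695168621191738
-6.139771647716516
```

```bash
cat >> h.py <<'E'
yaw=np.radians(-5.74); cx=np.array([np.cos(yaw),np.sin(yaw),0]); cy=np.array([-np.sin(yaw),np.cos(yaw),0]); ez=np.array([0,0,1.])
H=np.array([0.551,-0.1085,0.040])
def Rt(ydir):  # tool down, closing along ydir
    return np.column_stack([np.cross(ydir,-ez),ydir,-ez])
Rb=Rt(-cx); Rb2=Rt(cx); Rh=Rt(-cy)
def bar(th): th=np.radians(th); return H-cx*0.1*np.sin(th)+ez*0.1*np.cos(th)
def tcp(g): return np.asarray(g)-0.019*ez
def st(*m):
    s=bot.get_state(); print(*m,'t%.1f'%s["time"],'tcp',np.round(s["tcp_pos"],4),'F',np.round(s["contact_force"],1),'w%.4f g%.1f'%(s["gripper_width"],s["grip_force"]))
E
cat > c.py <<'E'
from h import *
for R_ in(Rb,Rb2): print(inverse_kinematics(tcp(bar(16)),R_), inverse_kinematics(tcp(bar(90)),R_))
q=[inverse_kinematics(tcp(bar(16)),R_) for R_ in(Rb,Rb2)]
R_=min([(abs(a[6]),i) for i,a in enumerate(q) if a is not None])[1]; print(R_); R_=[Rb,Rb2][R_]
g=bar(16)
bot.goto(tcp(g+ez*0.08),R_); bot.gripper_to(0.05,25)
bot.servo_line(tcp(g),rate=0.1); st('at')
bot.gripper_to(0.0,25); st('grip')
for th in np.arange(24,92,9):
    bot.servo_line(tcp(bar(th)),rate=0.1)
    st(th)
bot.servo_line(tcp(bar(91)-0.002*ez),rate=0.05); st('end')
E
python3 c.py
```

```text
[ -25.84394067   28.95707477   44.29897607  113.00332464  -26.77927914
   48.63240205 -152.64674794] [ -18.71449024   31.23782021   33.04784066  126.42821202  -33.34332628
   30.96536518 -145.9373507 ]
[ 27.94777699  27.1593361  -30.05338974 108.59014459  17.67553409
  48.8426024  -16.87630649] [ 24.4247733   30.01422741 -24.47916553 122.90784049  23.3713973
  31.50007988 -23.05832349]
1
at t8.0 tcp [ 0.524  -0.1057  0.1176] F [-0.3  0.1  0.7] w0.0501 g0.0
grip t8.4 tcp [ 0.5237 -0.1058  0.1176] F [-1.5  0.1  6. ] w0.0110 g24.4
24 t8.7 tcp [ 0.5104 -0.1044  0.1126] F [-1.9 -0.1  5.4] w0.0111 g25.1
33 t9.0 tcp [ 0.4964 -0.1029  0.1047] F [-2.3  1.   1.6] w0.0109 g24.8
42 t9.3 tcp [ 0.4842 -0.1016  0.0949] F [ 0.2  1.1 -6.1] w0.0109 g24.6
51 t9.7 tcp [ 0.4739 -0.1006  0.0838] F [ 2.6  1.7 -6. ] w0.0108 g24.7
60 t10.0 tcp [ 0.4655 -0.0997  0.0712] F [ 3.   1.4 -5.8] w0.0112 g25.0
69 t10.3 tcp [ 0.4588 -0.0991  0.0569] F [ 3.9  1.9 -5.1] w0.0110 g25.2
78 t10.6 tcp [ 0.4545 -0.0987  0.0418] F [ 3.6  0.8 -3.7] w0.0109 g25.6
87 t10.9 tcp [ 0.4524 -0.0985  0.0261] F [ 5.4  0.3 -3.3] w0.0109 g25.8
end t11.2 tcp [ 0.4523 -0.0986  0.018 ] F [ 0.7  2.7 15.9] w0.0112 g28.7
```

```bash
cat > d.py <<'E'
from h import *
bot.gripper_to(0.045); 
bot.servo_line(tcp([0.4523,-0.0986,0.13]),rate=0.2)
O={}
for i,(x,y) in enumerate([(0.50,-0.14),(0.55,-0.075)]):
    bot.goto([x,y,0.26],Rh); bot.dwell(0.15)
    p=P("wrist"); save('v%d'%i,grab_frame("wrist"))
    for t in("dish","button_center","front_bar"):
        r=landmark_of("wrist",t)
        if r: O.setdefault(t,[]).append((p,r[0]["xy"])); print(i,t,np.round(r[0]["xy"],1),round(r[0]["p"],2))
for t,o in O.items():
    if len(o)==2: x,e=tri(o); print(t,x.round(4),np.round(e,4))
import pickle; pickle.dump((O["dish"] if "dish" in O else O["button_center"]),open('V.pkl','wb')); st()
f=lambda n:cv2.imread('pics/%s.png'%n)[0:240,150:510]
cv2.imwrite('pics/v.png',cv2.resize(np.vstack([f('v0'),f('v1')]),(450,600)))
E
python3 d.py
```

```text
0 dish [281.    0.5] 0.68
0 front_bar [287.8 208.8] 0.57
1 dish [343.8  49.7] 0.64
1 button_center [345.2  45.4] 0.97
1 front_bar [340.7 242.9] 0.58
dish [ 0.6844 -0.1188  0.0477] [0.0012 0.0012]
front_bar [ 0.459  -0.0967  0.0508] [0.0015 0.0015]
t14.6 tcp [ 0.5497 -0.0758  0.2601] F [ 0.4 -0.3 -0.6] w0.0452 g0.0
```

View pics/v.png

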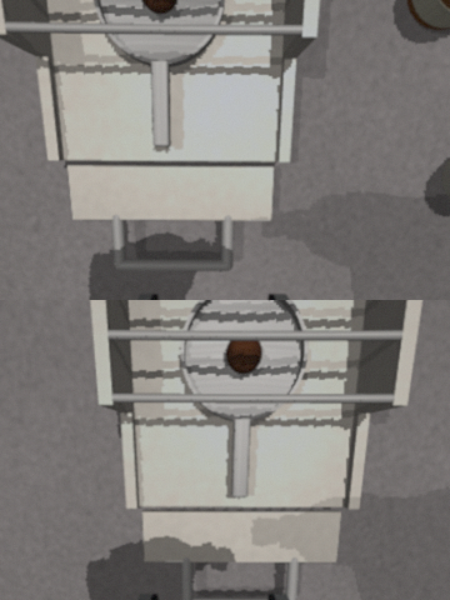

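The front is right down and flush, with the bar level. The handle tip is at about (280,116) in v0 and (342,154) in v1, and the ball is in the middle of the dish.

```bash
cat > e.py <<'E'
from h import *
import pickle
(p0,_),(p1,_)=pickle.load(open('V.pkl','rb'))
tip,e1=tri([(p0,(280.2,117)),(p1,(342,154.4))]); root,e2=tri([(p0,(278.2,49.6)),(p1,(342.8,94.4))])
print('tip',tip.round(4),e1,'root',root.round(4),e2)
u=(root-tip)*[1,1,0]; u/=np.linalg.norm(u); print('yaw',np.degrees(np.arctan2(u[1],u[0])))
C=np.array([0.6855,-0.1186]); t0=np.array([0.5707,-0.106])   # earlier estimate
ua=C-t0; ua/=np.linalg.norm(ua)
g=(t0+tip[:2])/2+ua*0.024; g=np.r_[g,0.0695]; print('g',g.round(4),'tip avg')
if np.linalg.norm(tip[:2]-t0)>0.006: raise SystemExit('disagree')
u3=np.r_[ua,0]; Rg=Rt(np.array([u3[1],-u3[0],0]))
bot.goto(tcp(g+ez*0.06),Rg); bot.gripper_to(0.045,25)
bot.servo_line(tcp(g),rate=0.08); st('at')
bot.gripper_to(0.0,25); st('grip'); bot.gripper_to(0.0,60); st('grip60')
np.save('g.npy',np.r_[g,u3])
bot.servo_line(tcp(g+ez*0.006),rate=0.02); bot.dwell(.2); st('lift')
for c in("side",):
    save('e_'+c,grab_frame(c)); 
    for t in("dish","button_center"): print(t,[(np.round(r["xy"],1),round(r["p"],2)) for r in landmark_of(c,t)][:1])
f=cv2.imread('pics/e_side.png')[150:330,260:460]; cv2.imwrite('pics/e.png',cv2.resize(f,(600,540),interpolation=cv2.INTER_CUBIC))
E
python3 e.py
```

```text
tip [ 0.5713 -0.1053  0.0612] [np.float64(0.0013431377019895183), np.float64(0.001343137701989532)] root [ 0.6369 -0.112   0.0634] [np.float64(8.853541806962988e-05), np.float64(8.853541806962658e-05)]
yaw -5.8110788945453375
g [ 0.5948 -0.1083  0.0695] tip avg
at t16.4 tcp [ 0.5952 -0.1083  0.0508] F [ 0.2 -0.3 -0.1] w0.0448 g0.0
grip t16.7 tcp [ 0.5951 -0.1084  0.0509] F [-0.8  0.3  1.6] w0.0135 g25.6
grip60 t16.9 tcp [ 0.5951 -0.1083  0.0508] F [-1.   0.   2.7] w0.0127 g61.3
lift t17.6 tcp [ 0.5947 -0.1083  0.0563] F [ 0.3 -0.3 -1.8] w0.0123 g60.7
dish [(array([370.7, 247.2]), 0.92)]
button_center []
```

View pics/e.png

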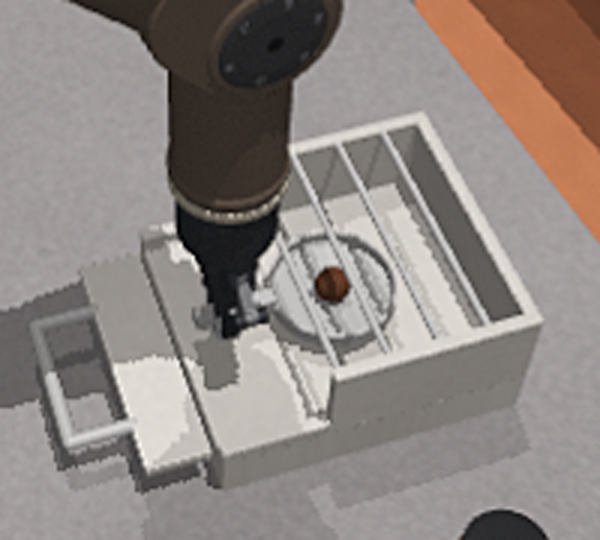

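The dish is gripped and lifted, with Fz about −1.8 N. The ball is in its middle, at about (332,284) in the crop. Now I'll pull it out and place it beside the cabinet.

```bash
cat > f.py <<'E'
from h import *
a=np.load('g.npy'); g,u=a[:3],a[3:]
v=np.array([-u[1],u[0],0])  # +y-ish
Rg=Rt(-v); Rf=Rt(u)  # final: tool x=cross(u,-z)= -v
front=H+cx*0.005
dst=front*[1,1,0]+cx*0.06+cy*0.25; gd=dst-u*0.0905; gd[2]=g[2]-0.045
print('dst',dst, 'Rf x',Rf[:,0].round(2))
gf=dst+v*0.0905; gf[2]=gd[2]+0.11
print(inverse_kinematics(tcp(gd),Rg),inverse_kinematics(tcp(gf),Rf))
p=g+ez*0.006-u*0.125
bot.servo_line(tcp(p),rate=0.08); st('out')
p=p+ez*(0.05); bot.servo_line(tcp(p),rate=0.07)
q=np.r_[gd[:2],p[2]]; bot.servo_line(tcp(q),rate=0.12); st('side')
bot.servo_line(tcp(gd+ez*0.003),rate=0.06); bot.dwell(.2); st('low')
f0=bot.get_state()["contact_force"][2]
for k in range(8):
    z=gd[2]+0.002-0.001*k
    bot.servo_line(tcp(np.r_[gd[:2],z]),rate=0.01); s=bot.get_state()
    if s["contact_force"][2]-f0>1.2: break
st('down',k)
np.save('gd.npy',np.r_[gd[:2],z,dst[:2]])
for c in("scene","side"): save('f_'+c,grab_frame(c))
a=cv2.imread('pics/f_scene.png')[120:300,220:460]; b=cv2.imread('pics/f_side.png')[120:300,200:440]
cv2.imwrite('pics/f.png',cv2.resize(np.vstack([a,b]),(400,600)))
E
python3 f.py
```

```text
dst [0.64067769 0.13374556 0.        ] Rf x [ 0.11  0.99 -0.  ]
[ -12.50159776   36.25764225  -10.57070019  109.28765863   10.79405909
   35.4027163  -126.15595061] [ -2.05897439  41.43665243 -35.95502383  85.34811605  26.17173316
  61.76166607 -49.94903285]
out t19.5 tcp [ 0.4711 -0.0946  0.0565] F [ 0.3  0.6 -1.7] w0.0123 g60.7
side t22.6 tcp [0.5507 0.1429 0.1065] F [ 0.2 -1.1 -1.5] w0.0125 g60.7
low t24.6 tcp [0.5508 0.1436 0.0087] F [-0.6 -0.6 -2.2] w0.0127 g60.7
down 1 t25.1 tcp [0.5508 0.1436 0.0065] F [ 0.2 -0.2 -0.9] w0.0128 g60.8
```

View pics/f.png

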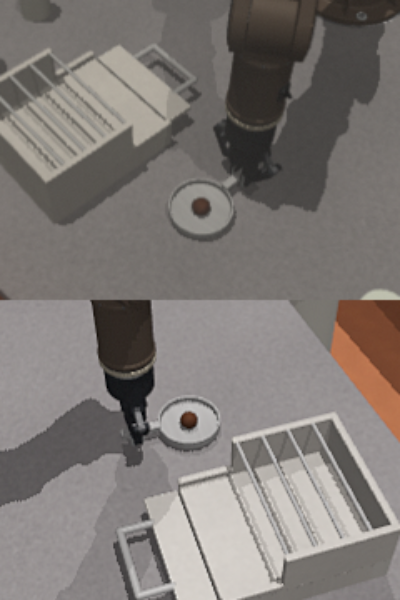

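The dish stands beside the cabinet, ball centred, at (201,206) in the upper crop and (188,420) in the lower. Next I'll seat it, release it, and shut the front.

```bash
cat > k.py <<'E'
from h import *
a=np.load('gd.npy'); gd=a[:3].copy(); z=gd[2]
for k in range(5):
    if bot.get_state()["contact_force"][2]>0.8: break
    z-=0.0007; bot.servo_line(tcp(np.r_[gd[:2],z]),rate=0.01); st('seat')
a[2]=z; np.save('gd.npy',a)
bot.gripper_to(0.03); bot.dwell(.1); bot.gripper_to(0.045); st('rel')
bot.servo_line(tcp(np.r_[gd[:2],0.17]),rate=0.15)
b=bar(90)
bot.goto(tcp(b+ez*0.1),Rb2); bot.servo_line(tcp(b),rate=0.12); st('bar')
bot.gripper_to(0.0,25); st('grip')
for th in range(80,-1,-10):
    bot.servo_line(tcp(bar(th)),rate=0.1)
    if th<=20: st(th)
for k in range(1,9):
    if abs(bot.get_state()["contact_force"]@cx)>12: break
    bot.servo_line(tcp(bar(0)+cx*0.001*k),rate=0.02); st('push',k)
save('k',grab_frame("side"))
f=cv2.imread('pics/k.png')[120:320,220:440]; cv2.imwrite('pics/kk.png',cv2.resize(f,(660,600)))
E
python3 k.py
```

```text
seat t25.4 tcp [0.5508 0.1437 0.006 ] F [-1.3  0.9  2. ] w0.0129 g61.3
rel t26.1 tcp [0.5507 0.1436 0.0058] F [ 0.1 -0.1  0.2] w0.0453 g0.0
bar t29.8 tcp [ 0.452  -0.0984  0.0215] F [0.5 0.2 0. ] w0.0447 g0.0
grip t30.2 tcp [ 0.4523 -0.0987  0.0216] F [ 0.9 -0.1  5.9] w0.0111 g25.2
20 t32.5 tcp [ 0.5156 -0.1053  0.1167] F [-18.2  -0.5  36.4] w0.0108 g28.9
10 t32.8 tcp [ 0.5351 -0.1073  0.121 ] F [-5.  -1.7 18.4] w0.0107 g27.9
0 t33.1 tcp [ 0.5518 -0.109   0.1222] F [-5.5 -1.  16.8] w0.0107 g27.9
push 1 t33.4 tcp [ 0.5519 -0.109   0.1222] F [-9.7 -2.4 20. ] w0.0114 g28.2
push 2 t33.6 tcp [ 0.5518 -0.109   0.1221] F [-13.   -2.   24.1] w0.0108 g28.6
```

View pics/kk.png

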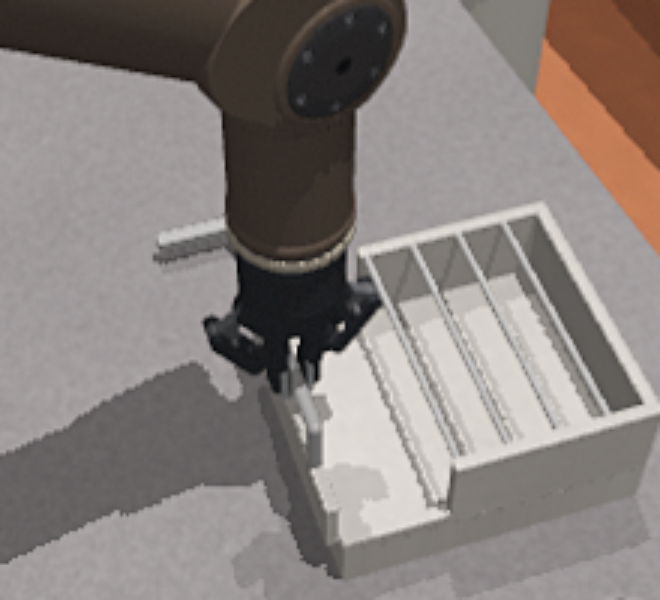

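The bar stalls at the stop, so the front is upright and shut. I'll release it and regrasp the dish with the tool turned half round, which gives the last joint room for the turn.

```bash
cat > m.py <<'E'
from h import *
a=np.load('gd.npy'); u=np.load('g.npy')[3:]; v=np.array([-u[1],u[0],0])
gd=a[:3]+ez*0.0005; dst=np.r_[a[3:],0]
bot.gripper_to(0.045); bot.servo_line(np.array(bot.get_state()["tcp_pos"])+ez*0.09,rate=0.15); st('off bar')
R1=Rt(v); R2=Rt(u)   # half-turned grasp, then tool turned -90 about z
from math import cos
Rm=R.from_euler('z',-90,degrees=True).as_matrix(); R2=Rm@R1
gf=dst+Rm@(gd*[1,1,0]-dst)+ez*(gd[2]+0.108)
bot.goto(tcp(gd+ez*0.12),R1); print(np.round(bot.get_state()["qpos"],0),inverse_kinematics(tcp(gf),R2))
for c in("scene","side"): save('m_'+c,grab_frame(c))
o=[]
for t in("dish","front_bar","button_center"):
    r=[(P(c),landmark_of(c,t)) for c in("scene","side")]
    if all(x[1] for x in r): print(t,tri([(p,x[0]["xy"]) for p,x in r])[0].round(4))
print('dst',dst.round(4),'gf',gf.round(4))
fa=cv2.imread('pics/m_scene.png')[120:300,220:460]; b=cv2.imread('pics/m_side.png')[120:300,200:440]
cv2.imwrite('pics/m.png',cv2.resize(np.vstack([fa,b]),(400,600)))
E
python3 m.py
```

```text
off bar t34.9 tcp [ 0.5526 -0.1088  0.2099] F [-0.  -0.5 -0.2] w0.0449 g0.0
[ 16.  36. -53. 102.  33.  59.  34.] [ -6.95240362  39.46481337 -27.16783491  85.90250666  19.70211689
  59.411344   -45.15738468]
dish [0.6444 0.1329 0.0015]
front_bar [ 0.5477 -0.1018  0.1334]
button_center [ 0.5698  0.031  -0.1865]
dst [0.6407 0.1337 0.    ] gf [0.6506 0.2237 0.1333]
```

View pics/m.png

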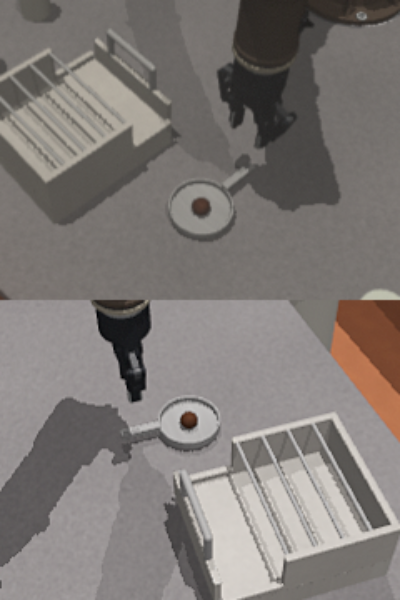

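The front is shut and the dish stands untouched with its ball centred. Now the final lift and turn.

```bash
cat > n.py <<'E'
from h import *
a=np.load('gd.npy'); u=np.load('g.npy')[3:]; v=np.array([-u[1],u[0],0])
gd=a[:3]+ez*0.0005; dst=np.r_[a[3:],0]
R1=Rt(v); Rm=R.from_euler('z',-90,degrees=True).as_matrix(); R2=Rm@R1
gf=dst+Rm@(gd*[1,1,0]-dst)+ez*(gd[2]+0.108)
bot.servo_line(tcp(gd),rate=0.1); st('at')
bot.gripper_to(0.0,25); bot.gripper_to(0.0,60); st('grip')
bot.servo_line(tcp(gd+ez*0.01),rate=0.03); st('lift')
bot.servo_line(tcp(gd+ez*0.108),rate=0.05); bot.dwell(.3); st('up')
bot.servo_line(tcp(gf),R2,rate=0.03); bot.dwell(.8); st('turned')
s=bot.get_state(); print(np.round(s["tool_rot"],3),np.round(s["joint_velocities"],3))
for c in("scene","side"): save('n_'+c,grab_frame(c))
for t in("dish","button_center"):
    r=[(P(c),landmark_of(c,t)) for c in("scene","side")]
    print(t,[[ (np.round(y["xy"],1),round(y["p"],2)) for y in x[1][:2]] for x in r])
    if all(x[1] for x in r): print(tri([(p,x[0]["xy"]) for p,x in r])[0].round(4))
# numeric check: projected dish centre/ball vs brownish-red blob
X=dst+ez*0.108
for c in("scene","side"):
    im=cv2.imread('pics/n_%s.png'%c).astype(int); p=P(c); q=proj(p,X+ez*0.017)[0]
    x0,y0=(q-30).astype(int); w=im[y0:y0+60,x0:x0+60]; m=(w[...,2]-w[...,0])>25
    ys,xs=np.nonzero(m); print(c,'expected',q.round(1),'blob',(x0+np.median(xs),y0+np.median(ys)),m.sum())
E
python3 n.py
```

```text
at t37.7 tcp [0.5512 0.1439 0.0069] F [0.6 0.1 0.7] w0.0451 g0.0
grip t38.2 tcp [0.5509 0.1437 0.0065] F [-0.2  0.1  3.5] w0.0129 g61.5
lift t38.7 tcp [0.5507 0.1435 0.0163] F [ 0.3 -1.2 -0.8] w0.0125 g61.0
up t41.1 tcp [0.5507 0.1436 0.1142] F [ 0.6  1.4 -1.2] w0.0128 g61.0
turned t46.4 tcp [0.6505 0.2237 0.1143] F [ 0.5  0.5 -1.6] w0.0130 g61.0
[[ 0.109  0.994 -0.   ]
 [ 0.994 -0.109 -0.   ]
 [-0.    -0.    -1.   ]] [-0.054  0.105 -0.04   0.072  0.186 -0.089 -0.04 ]
dish [[(array([341.7, 222.6]), 0.83), (array([438.9, 321.6]), 0.21)], [(array([312.5, 168. ]), 0.57)]]
[0.6423 0.1318 0.1187]
button_center [[(array([437.4, 325.7]), 0.66)], [(array([316.2, 165.4]), 0.64)]]
[ 0.6804  0.3932 -0.0778]
scene expected [343.1 221.1] blob (np.float64(342.0), np.float64(218.0)) 27
side expected [311.7 166.1] blob (np.float64(312.0), np.float64(165.0)) 81
```

```bash
python3 -c "
from h import *
print(workorder.job_done())"
```

```text
the job is handed in; nothing more can be done
None
```

The job is handed in at about 46 s: the front is shut, judged by the bar stalling at its stop, and the arm holds the dish level about 11 cm up, turned a quarter with its handle parallel to the cabinet front and the ball in its middle.

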